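Brush the scrap off a board heater's bed

ROBOT

A 7-joint arm with a two-finger parallel gripper is mounted at the origin on the work surface. World frame = base frame: x ahead of the robot, y to its left, z up, the work surface at z = 0. Lengths are in m, angles in rad, forces in N, time in s.
With the tool pointing down it reaches from about 0.425 to 0.925 m from the base axis. Payload 6.8 kg.
Tool frame: the origin (TCP) lies at the very end of the fingers, on their centre line; the grasp point (between the pads) lies 19 mm behind it; z points along the fingers, y is the line along which they close (so a half turn about z gives the same grasp; the last joint's range is limited). The gripper opens to 85 mm and grips with 20 to 120 N. Pads are 22 mm wide; open, the fingers measure 114 mm over their backs; the gripper's body (76 mm by 85 mm) begins 54 mm behind the grasp point. The pads swing forward as they close: fully open they stand 13 mm farther back than shut.
Start: joints at [0.996, 0.477, 0.022, 1.555, -0.011, 1.109, -0.083], TCP at [0.304, -0.603, 0.231] pointing down, gripper open.
Joint ranges: [-2.96, 2.96], [-0.34, 2.1], [-1.41, 1.46], [0.24, 2.44], [-1.37, 4.51], [0.17, 1.92], [-2.96, 2.96]. Speed limits (rad/s): [2.39, 2.39, 3.14, 3.14, 3.14, 3.14, 3.14].

INTERFACE

Orientations are given as a unit quaternion [w, x, y, z].
In Python, from station import bot gives the robot as it stands.
- The arm moves only by the tool jog_arm, never from a script. Its argument "motion" is a list of rows, each a list of 7 numbers: the turn, a rotation vector about the tool's x, y, z in rad, then the shift along the tool's x, y, z in mm, then the finger opening in mm, from 0 to 85.4. A call has 1 to 10 rows; each row is the pose to reach, as a shift and turn from the pose commanded when the call began, along the tool's axes at that moment; what a row does not reach only later rows make up. A row lasts 1/8 s, in which the tool goes at most 62.5 mm and 10.7 degrees, less where a joint would pass 70% of its speed; a pose out of reach is approached as far as the arm can. A call with a gripper value outside its range is refused whole. The fingers move at their own pace and stop on an object; "grip_force" is the grip in N (left out, the last holds). Time passes only in rows, so rows that repeat a pose let the fingers close. It gives the time, the measured TCP pose, the force, the opening and the grip force at its end, in the units of the state.
- bot.get_obs(): the state, without advancing time (a new reading comes with each control period).
- bot.read_camera(name): name is "scene" or "top" or "wrist"; returns a dict with "pixels" (420x560x3 uint8, red, green, blue), "camera_matrix" (3x3 intrinsics, pixels), "distortion" ([k1, k2, p1, p2, k3] as OpenCV has them; the pictures are not rectified), "T" (4x4, takes a point from camera to world coordinates); the wrist camera has in their place "tool_from_camera" (4x4, takes a point from camera to tool coordinates, whose origin is the TCP and whose axes are the flange's). Camera axes: x right, y down, z forward; pixel columns grow to the right and rows downward; lengths in m; the calibration is good to about 2 mm. A picture is of the moment at which its call begins: read the wrist's pose just before it. There is no depth.
- bot.hand_in(): hands the job in; it is judged then, once.
Trained networks look in a picture, given as the dict that the camera call returned (one of the last four; its "shot" number tells which), for a name from the list of things; names that differ only in an ending like _2 or _b are one class to them, and where a whole thing is asked for, a point or a joint stands for the part that bears it (a point fixed in the world has none). Each returns a list of dicts, best first, with "score" (0 to 1); they miss things now and then, are a little off and sometimes report something else, mostly with a low value. They report only what shows in the picture. A call takes as long as a camera call.
- bot.spot_in(thing, picture): "xy" ([column, row] in pixels, amid what is visible of it).
- bot.tip_of(thing, picture): "xy" ([column, row] in pixels: a listed point, or the origin of a listed thing).
The state is a dict: "t": time; "q": joint angles; "joint_vel": joint speeds; "joint_torque": joint torques, N m; "eef_pos": TCP position; "tool_rot": TCP orientation; "contact_force": force on the tool from outside, world axes, zero at the start; "torque": the same for the moment, N m; "gripper_width": opening from 0.0 (shut) to 1.0 (fully open); "grasp_force": force on a finger pad.
Only numpy, scipy, OpenCV 4.12 (cv2) and the standard library are available. Lean on these libraries where they do the work, as an engineer would, in place of code of your own. Each camera call takes 0.05 s, during which the arm holds its last target. There are 200 camera calls.

TASK

Clear the four pieces of scrap off the board heater's bed with the bench brush: take the brush from its stand, set its bristles down on the steel bed at the end away from the grey tray, behind all the scrap, and sweep along the bed to its other end with the bristles bearing lightly on the steel, so that every piece drops into the tray. Press gently (under about 15 N), touch the scrap with the brush only, and leave the jar, the spool and the screwdriver where they are. Finally put the brush back upright in its stand, fully seated.

Things in the scene. Friction and masses are not known exactly. Their poses are not given: they have to be found in the camera images.
- bed: board heater, fixed: dark teal casing 118 x 190 mm under a flat steel bed 124 mm (its x) by 230 mm (its y, the long axis), upper face 50 mm above the bench. Along each long side a 12 mm wide rail stands 22 mm above the bed; the channel between the rails is 100 mm wide (x -50 to 50) and open at both ends (y = -115 and 115). Origin: centre of its underside, on the bench
- bed_top (a point): centre of the steel bed's upper face, with the heater's axes
- tray: grey open catch tray, fixed, 130 mm (x) by 100 mm (y), 38 mm high, 4 mm walls. It stands under one end of the bed, either one; its centre is 148 mm from the bed's, with the same yaw, and the bed overhangs its near wall by 13 mm. Origin: centre of its underside
- tin: closed flat dark metal tin, fixed, 132 x 102 mm, 38 mm high, under the bed's other end, away from the tray; not a place for scrap. Origin: centre of its underside
- seat (a point): where the brush's origin belongs on its stand, 60 mm above the bench. The stand is a fixed black cradle, 70 mm (x) by 120 mm (y): two ledges along y with a 26 mm slot between them for the bristles carry the brush's block, between lips 48 mm apart in x (10 mm above the ledges) and end walls 92 mm apart in y. Axes: the stand's, z up
- brush: wooden bench brush, about 0.23 kg, upright in the stand at the start with the stand's yaw. Block 40 mm (x) by 84 mm (y) by 32 mm high. Bristles below it, 16 mm (x) by 80 mm (y), of adjustable length: tips 24 to 40 mm below the origin, not reported, different each time, so feel for the bed. They give about 1.8 N per mm, up to 12 mm. Origin: centre of the block's underside, z up
- brush_grip (a point): place to grip the brush, 77 mm above its origin, on the upright handle: 24 mm (x, grip across this) by 36 mm (y), from 32 to 107 mm above the brush's origin. The brush's y goes across the bed when it sweeps along the bed
- heatsink: scrap: bare aluminium finned heatsink, 22 x 18 x 15 mm, lying on the bed; origin: centre of its underside at the start
- ferrite: scrap: dark grey ferrite block, 20 x 16 x 14 mm, lying on the bed; origin: centre of its underside at the start
- socket: scrap: bright steel socket shell, 18 x 16 x 13 mm, lying on the bed; origin: centre of its underside at the start
- terminal: scrap: stepped grey terminal block, 20 x 17 x 15 mm, lying on the bed; origin: centre of its underside at the start
- jar: bystander: amber glass jar with white cap, 56 mm diameter, 60 mm high, loose; origin: centre of its underside
- spool: bystander: metal spool standing on its flange, 52 mm diameter, 34 mm high, loose; origin: centre of its underside
- driver: bystander: black-handled screwdriver, 160 mm long, lying on the tin, loose; its length along its x

How it is judged:
On the way, in this order (a step that is already met when the one before it is completed fails the run):
1. the bristles bear on the bed (over 1 N) at the end away from the tray, the brush's origin more than 210 mm from the tray's centre (contact force between brush and bed above 1 N and horizontal distance between brush and tray above 0.21 m), for 0.15 s.
2. the bristles bear on the bed (over 1 N) at the tray's end, the brush's origin less than 70 mm from the tray's centre (contact force between brush and bed above 1 N and horizontal distance between brush and tray below 0.07 m), for 0.1 s.
At the end, for the whole second after the job is handed in: All four scrap pieces lie at rest inside the tray (origins within its walls and below 36 mm), and the brush rests released and upright (within 0.08 rad) in its stand, its origin within 8 mm of the seat (x of heatsink in the frame of tray between -0.062 and 0.062 m and y of heatsink in the frame of tray between -0.047 and 0.047 m and height (world z) of each of heatsink, ferrite, socket, terminal below 0.036 m and linear speed of each of heatsink, ferrite, socket, terminal, brush below 0.02 m/s and x of ferrite in the frame of tray between -0.062 and 0.062 m and y of ferrite in the frame of tray between -0.047 and 0.047 m and x of socket in the frame of tray between -0.062 and 0.062 m and y of socket in the frame of tray between -0.047 and 0.047 m and x of terminal in the frame of tray between -0.062 and 0.062 m and y of terminal in the frame of tray between -0.047 and 0.047 m and distance between brush and seat below 0.008 m and angle between brush's own z axis and vertical below 0.08 rad); the robot touches nothing.
It fails at once if the brush is pressed on the heater with more than 15 N (contact force between brush and bed above 15 N).
It fails at once if the fingers or the arm touch the scrap (contact force between any of the fingers, the arm and heatsink above 0.3 N or contact force between any of the fingers, the arm and ferrite above 0.3 N or contact force between any of the fingers, the arm and socket above 0.3 N or contact force between any of the fingers, the arm and terminal above 0.3 N).
It fails at once if the jar, the spool or the screwdriver is moved by more than 30 mm (distance of any of jar, spool, driver from where it was at the start of the episode above 0.03 m).
It also fails if it takes over 51 s, if anything falls off the work surface, if the arm or the gripper's body presses on something with over 40 N, if the wrist force passes 120 N, or if a joint passes its speed limit or range.

## Working session

There is one attempt and no reset: what is moved stays moved. The work goes in short steps, Python scripts to look and compute and a tool call to move; the robot and the scene stay as the last step left them, time stands still between calls to the robot, and variables do not carry over. Pictures are saved under pics/ and viewed, at most 10 in all, crops included, and the job is handed in when it is done.

Besides the shell and the picture viewer there is one more tool, called as name(argument=value, ...) on one line, values as JSON. jog_arm: Moves the arm, as the interface text tells. Its arguments: {"type":"object","properties":{"motion":{"type":"array"},"grip_force":{"type":"number"}},"required":["motion"]}

```bash
ls; mkdir -p pics; cat > h.py <<'E'
import numpy as np, cv2
from station import bot
def ray(pic,xy):
    u=cv2.undistortPoints(np.array([[xy]],float),np.array(pic["camera_matrix"],float),np.array(pic["distortion"],float))[0,0]
    T=np.array(pic["T"]); return T[:3,3],T[:3,:3]@np.array([u[0],u[1],1])
def atz(pic,xy,z):
    o,d=ray(pic,xy); return o+d*(z-o[2])/d[2]
E
python3 - <<'E'
from h import *
s=bot.get_obs(); print(s["t"],s["eef_pos"],s["tool_rot"])
H=dict(bed=0,bed_top=.05,tray=0,tin=0,seat=.06,brush=.06,brush_grip=.137,heatsink=.05,ferrite=.05,socket=.05,terminal=.05,jar=0,spool=0,driver=.04)
for c in("top","scene"):
    p=bot.read_camera(c); cv2.imwrite(f"pics/{c}.png",p["pixels"][:,:,::-1])
    for k,z in H.items():
        r=bot.tip_of(k,p)[:1]
        for x in r: print(c,k,round(x["score"],2),np.round(x["xy"]),np.round(atz(p,x["xy"],z),3))
E
```

```text
pics
0.0 [ 0.30349574 -0.6022806   0.2303378 ] [-8.56092800e-04  9.72891041e-01  2.31262235e-01 -2.61715479e-04]
top bed 0.6 [311. 178.] [ 0.601 -0.063  0.   ]
top bed_top 0.98 [309. 172.] [ 0.603 -0.056  0.05 ]
top tray 0.82 [243. 192.] [0.567 0.082 0.   ]
top tin 0.86 [377. 168.] [ 0.626 -0.207  0.   ]
top seat 0.6 [381. 282.] [ 0.382 -0.199  0.06 ]
top brush 0.97 [384. 277.] [ 0.393 -0.203  0.06 ]
top brush_grip 0.97 [395. 284.] [ 0.382 -0.206  0.137]
top heatsink 0.61 [339. 180.] [ 0.589 -0.117  0.05 ]
top ferrite 0.65 [384. 167.] [ 0.617 -0.21   0.05 ]
top socket 0.5 [321. 186.] [ 0.574 -0.08   0.05 ]
top terminal 0.61 [301. 180.] [ 0.587 -0.038  0.05 ]
top jar 0.77 [144. 274.] [0.39  0.287 0.   ]
top spool 0.74 [306. 276.] [ 0.39  -0.055  0.   ]
top driver 0.87 [382. 165.] [ 0.623 -0.207  0.04 ]
scene bed 0.56 [264. 278.] [ 0.585 -0.06   0.   ]
scene bed_top 0.98 [266. 260.] [ 0.592 -0.055  0.05 ]
scene tray 0.96 [338. 268.] [0.567 0.091 0.   ]
scene tin 0.66 [190. 294.] [ 0.619 -0.202  0.   ]
scene seat 0.6 [200. 201.] [ 0.379 -0.197  0.06 ]
scene brush 0.62 [198. 203.] [ 0.385 -0.199  0.06 ]
scene brush_grip 0.7 [196. 199.] [ 0.498 -0.185  0.137]
scene heatsink 0.52 [232. 264.] [ 0.599 -0.12   0.05 ]
scene ferrite 0.64 [295. 262.] [ 0.603 -0.     0.05 ]
scene socket 0.73 [404. 214.] [0.458 0.253 0.05 ]
scene terminal 0.45 [278. 258.] [ 0.587 -0.032  0.05 ]
scene jar 0.78 [403. 213.] [0.378 0.284 0.   ]
scene spool 0.62 [293. 259.] [0.531 0.003 0.   ]
scene driver 0.6 [182. 280.] [ 0.623 -0.211  0.04 ]
```

```bash
python3 - <<'E'
import cv2
a=cv2.imread("pics/top.png")[110:340,110:450]; cv2.imwrite("pics/topc.png",cv2.resize(a,None,fx=2.3,fy=2.3,interpolation=cv2.INTER_CUBIC))
E
```

```text
(no output)
```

View pics/topc.png

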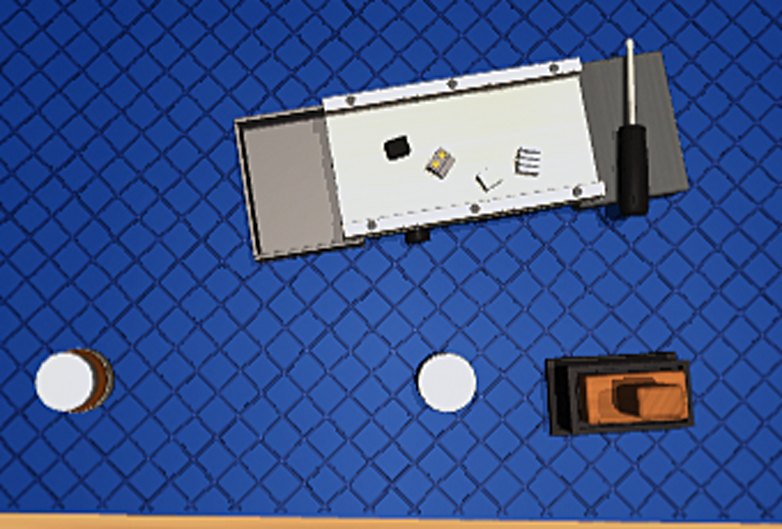

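View pics/scene.png

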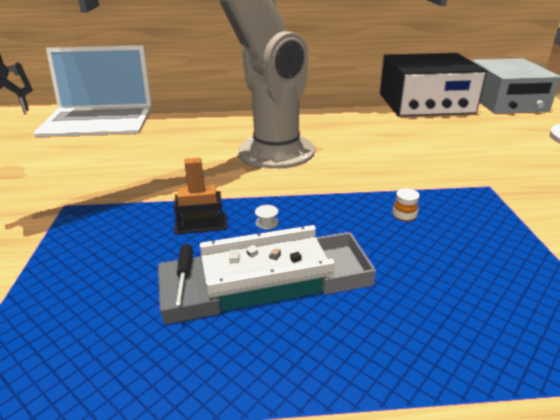

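The top view shows the tray at the bed's left end (+y). The scrap runs from the ferrite at crop (397,147) to the heatsink at (528,162), which is about 45 mm from the tin end. The brush is in its stand at (640,395), its long axis close to world y, and the driver lies on the tin at (632,130). Next I'll get the yaws from the corners.

```bash
python3 - <<'E'
from h import *
p=bot.read_camera("top")
def w(c,z): return atz(p,(c[0]/2.3+110-.28,c[1]/2.3+110-.28),z)
def rep(n,cs,z):
    P=np.array([w(c,z)[:2] for c in cs]); r=cv2.minAreaRect((P*1000).astype(np.float32)); print(n,np.round(P,3).tolist(),"mean",P.mean(0).round(4),r[1:])
rep("rails",[(322,98),(580,58),(606,185),(345,238)],.072)
rep("tray",[(235,121),(325,105),(345,240),(256,261)],.038)
rep("tin",[(580,62),(661,52),(690,190),(606,205)],.038)
rep("block",[(580,375),(686,362),(690,416),(587,424)],.092)
rep("handle",[(637,388),(684,385),(686,418),(640,421)],.167)
rep("stand",[(548,360),(685,352),(692,425),(552,435)],.07)
for n,c in dict(hs=(528,162),so=(489,180),te=(440,163),fe=(397,147)).items(): print(n,w(c,.062)[:2].round(3))
s=bot.get_obs()
from scipy.spatial.transform import Rotation as R
print(R.from_quat(s["tool_rot"],scalar_first=True).as_matrix().round(3))
E
```

```text
rails [[0.637, 0.066], [0.677, -0.16], [0.564, -0.182], [0.514, 0.043]] mean [ 0.598  -0.0582] ((124.91180419921875, 230.6337432861328), 10.498922348022461)
tray [[0.623, 0.147], [0.639, 0.065], [0.516, 0.045], [0.496, 0.123]] mean [0.5684 0.095 ] ((130.40188598632812, 82.69507598876953), 10.320845603942871)
tin [[0.683, -0.167], [0.694, -0.241], [0.567, -0.265], [0.552, -0.189]] mean [ 0.624  -0.2156] ((133.7478485107422, 77.54312133789062), 9.69437026977539)
block [[0.401, -0.155], [0.413, -0.243], [0.369, -0.245], [0.361, -0.16]] mean [ 0.3858 -0.2007] ((44.13105392456055, 89.146240234375), 7.748693466186523)
handle [[0.393, -0.183], [0.396, -0.219], [0.371, -0.22], [0.369, -0.185]] mean [ 0.3823 -0.2018] ((24.58861541748047, 35.74948501586914), 4.436563014984131)
stand [[0.413, -0.132], [0.421, -0.249], [0.36, -0.253], [0.35, -0.135]] mean [ 0.386  -0.1921] ((62.808841705322266, 119.14306640625), 4.508514881134033)
hs [ 0.585 -0.116]
so [ 0.568 -0.081]
te [ 0.583 -0.038]
fe [ 0.596 -0.   ]
[[ 0.893  0.45   0.   ]
 [ 0.45  -0.893  0.   ]
 [ 0.    -0.    -1.   ]]
```

jog_arm(motion=[[0,0,-1.19,252,-323,0,85],[0,0,-1.19,252,-323,0,85],[0,0,-1.19,252,-323,0,85],[0,0,-1.19,252,-323,0,85],[0,0,-1.19,252,-323,0,85],[0,0,-1.19,252,-323,0,85],[0,0,-1.19,252,-323,0,85],[0,0,-1.19,252,-323,0,85],[0,0,-1.19,252,-323,0,85],[0,0,-1.19,252,-323,0,85]], grip_force=60)

```text
t: 2.8
eef_pos: [0.3832, -0.2022, 0.2313]
tool_rot: [0.0, 0.677, 0.736, -0.0]
contact_force: [0.5, 0.1, 0.2]
gripper_width: 0.992
grasp_force: 0.0
```

```bash
cat >> h.py <<'E'
from scipy.spatial.transform import Rotation as R
def goto(x,y,z,yawdeg):
    "row for TCP world target, tool pointing down, tool-y yaw"
    s=bot.get_obs(); M=R.from_quat(s["tool_rot"],scalar_first=True)
    a=np.radians(yawdeg); c,t=np.cos(a),np.sin(a)
    D=np.array([[-t,c,0],[c,t,0],[0,0,-1.]]).T; D[:,0]=np.cross(D[:,1],D[:,2])
    rv=(M.inv()*R.from_matrix(D)).as_rotvec()
    print("row",rv.round(3),(M.inv().apply(np.array([x,y,z])-s["eef_pos"])*1000).round(1))
def wrist():
    s=bot.get_obs(); p=bot.read_camera("wrist"); T=np.eye(4)
    T[:3,:3]=R.from_quat(s["tool_rot"],scalar_first=True).as_matrix(); T[:3,3]=s["eef_pos"]
    p["T"]=T@np.array(p["tool_from_camera"]); return p
def st():
    s=bot.get_obs(); m=R.from_quat(s["tool_rot"],scalar_first=True).as_matrix()
    print("t",s["t"],"p",np.round(s["eef_pos"],4),"tooly yaw",np.degrees(np.arctan2(m[1,1],m[0,1])).round(2),"z",m[:,2].round(3),"F",np.round(s["contact_force"],2),"w",s["gripper_width"],"q",np.round(s["q"],2))
E
python3 - <<'E'
from h import *
st(); p=wrist(); cv2.imwrite("pics/w1.png",p["pixels"][:,:,::-1])
for k,z in dict(brush_grip=.137,brush=.06,seat=.06).items():
    for x in bot.tip_of(k,p)[:1]: print(k,x["score"],np.round(x["xy"]),atz(p,x["xy"],z).round(4))
goto(.383,-.201,.118,4.5)
E
```

```text
t 2.8 p [ 0.3832 -0.2022  0.2313] tooly yaw 4.77 z [-0. -0. -1.] F [0.5  0.13 0.16] w 0.9922800006019277 q [ 0.71  0.1  -0.39  2.08  0.05  0.97  0.38]
brush_grip 0.61 [285. 208.] [ 0.3855 -0.1968  0.137 ]
brush 0.6 [283. 189.] [ 0.3849 -0.2025  0.06  ]
seat 0.75 [281. 187.] [ 0.383  -0.2006  0.06  ]
row [-0.    -0.     0.006] [  0.6  -0.3 113.2]
```

View pics/w1.png

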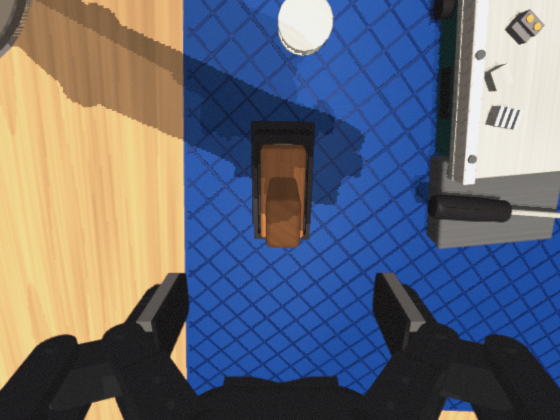

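The wrist view shows the handle's top at about (284,228), between the open fingers in tool y, and the stand spans (252–314, 122–238). I'll compute the refined centre.

```bash
python3 - <<'E'
from h import *
p=wrist()
for n,xy,z in [("hTL",(269,180),.167),("handle bottom L",(267,246),.167),("handle bottom R",(299,246),.167),("blk TL",(262,145),.092),("blk TR",(306,145),.092),("st TL",(252,122),.07),("st TR",(314,122),.07),("st BL",(255,238),.07),("st BR",(311,238),.07)]: print(n,atz(p,xy,z).round(4))
i=cv2.cvtColor(p["pixels"],cv2.COLOR_RGB2BGR)[100:270,220:350]; cv2.imwrite("pics/w1c.png",cv2.resize(i,None,fx=3.5,fy=3.5,interpolation=cv2.INTER_CUBIC))
E
```

```text
hTL [ 0.3726 -0.1684  0.167 ]
handle bottom L [ 0.3747 -0.215   0.167 ]
handle bottom R [ 0.3967 -0.2132  0.167 ]
blk TL [ 0.3632 -0.1559  0.092 ]
blk TR [ 0.4007 -0.1528  0.092 ]
st TL [ 0.3519 -0.139   0.07  ]
st TR [ 0.4076 -0.1343  0.07  ]
st BL [ 0.3614 -0.2519  0.07  ]
st BR [ 0.4178 -0.2471  0.07  ]
```

View pics/w1c.png

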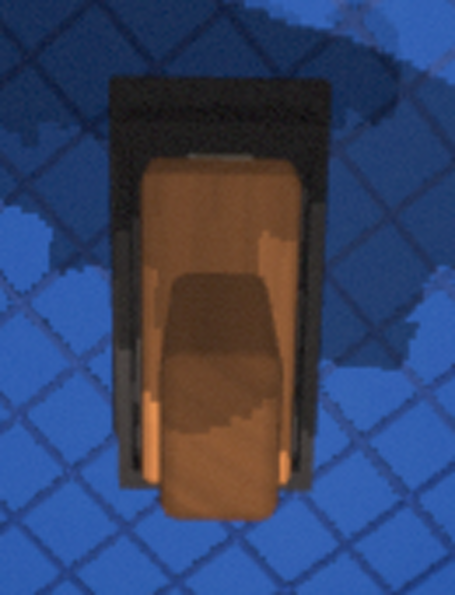

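```bash
python3 - <<'E'
from h import *
p=wrist()
f=lambda x,y:(220+x/3.5,100+y/3.5)
print("handle",np.mean([atz(p,f(*c),.167) for c in [(163,354),(278,354),(163,518),(276,518)]],0).round(4))
print("handle len",np.linalg.norm(atz(p,f(220,354),.167)-atz(p,f(220,518),.167)))
print("block far edge",atz(p,f(221,170),.092).round(4), atz(p,f(221,160),.092).round(4))
E
```

```text
handle [ 0.3843 -0.1986  0.167 ]
handle len 0.0339277082817317
block far edge [ 0.3815 -0.1573  0.092 ] [ 0.3813 -0.1549  0.092 ]
```

jog_arm(motion=[[0,0,0,3,0,30,70],[0,0,0,3,0,60,60],[0,0,0,3,0,90,60],[0,0,0,3,0,113,60],[0,0,0,3,0,113,60],[0,0,0,3,0,113,10],[0,0,0,3,0,113,10],[0,0,0,3,0,113,10],[0,0,0,3,0,113,10],[0,0,0,3,0,113,10]], grip_force=60)

```text
t: 4.35
eef_pos: [0.3842, -0.1984, 0.1195]
tool_rot: [0.001, 0.676, 0.737, 0.0]
contact_force: [0.1, 0.4, 7.1]
gripper_width: 0.278
grasp_force: 59.2
```

jog_arm(motion=[[0,0,0,0,0,0,10],[0,0,0,0,0,-10,10],[0,0,0,0,0,-30,10],[0,0,0,0,0,-60,10],[0,0,0,0,0,-90,10],[0,0,0,0,0,-100,10],[0,0,0,0,0,-100,10],[0,0,0,0,0,-100,10]])

```text
t: 5.35
eef_pos: [0.3823, -0.1977, 0.2172]
tool_rot: [-0.001, 0.676, 0.737, -0.0]
contact_force: [0.6, -1.0, -2.1]
gripper_width: 0.275
grasp_force: 59.1
```

```bash
python3 - <<'E'
from h import *
st(); p=bot.read_camera("scene"); cv2.imwrite("pics/s2.png",cv2.resize(cv2.cvtColor(p["pixels"],cv2.COLOR_RGB2BGR)[60:320,100:420],None,fx=2,fy=2))
E
```

```text
t 5.35 p [ 0.3823 -0.1977  0.2172] tooly yaw 4.92 z [-0.002  0.001 -1.   ] F [ 0.59 -0.99 -2.08] w 0.27541555481752183 q [ 0.71  0.11 -0.4   2.1   0.05  0.94  0.36]
```

View pics/s2.png

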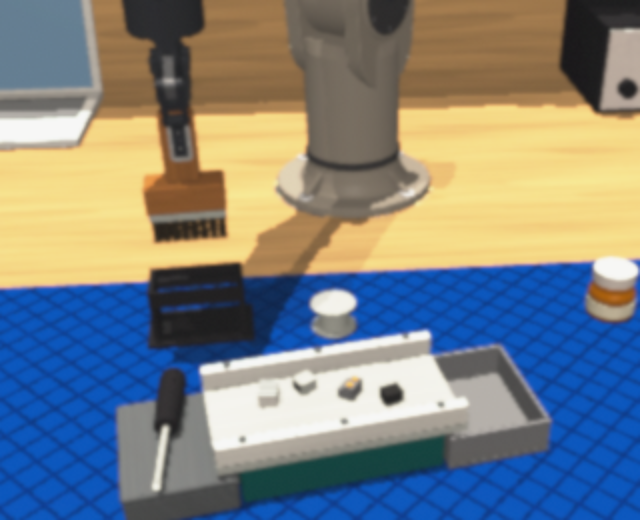

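The brush is held upright: block at (185,195), bristles visible, stand empty at (200,305), and the scrap is undisturbed. Next I'll carry it above the start of the sweep and turn it.

```bash
python3 - <<'E'
from h import *
goto(.617,-.154,.215,100.5)
E
```

```text
row [-0.    -0.003 -1.668] [ 23.3 237.5   1.7]
```

jog_arm(motion=[[0,0,-1.668,23,237,2,10],[0,0,-1.668,23,237,2,10],[0,0,-1.668,23,237,2,10],[0,0,-1.668,23,237,2,10],[0,0,-1.668,23,237,2,10],[0,0,-1.668,23,237,2,10],[0,0,-1.668,23,237,2,10],[0,0,-1.668,23,237,2,10],[0,0,-1.668,23,237,2,10],[0,0,-1.668,23,237,2,10]])

```text
t: 6.65
eef_pos: [0.6167, -0.1548, 0.2147]
tool_rot: [-0.001, -0.091, 0.996, 0.001]
contact_force: [-0.6, 1.1, -1.6]
gripper_width: 0.269
grasp_force: 60.1
```

jog_arm(motion=[[0,0,0,0,0,0,10],[0,0,0,0,0,0,10],[0,0,0,0,0,0,10]])

```text
t: 7.02
eef_pos: [0.6174, -0.1546, 0.2163]
tool_rot: [0.0, -0.091, 0.996, -0.0]
contact_force: [-0.0, -0.0, -2.7]
gripper_width: 0.269
grasp_force: 60.1
```

```bash
python3 - <<'E'
from h import *
st(); p=wrist(); cv2.imwrite("pics/w2.png",p["pixels"][:,:,::-1])
for k,z in dict(bed_top=.05,heatsink=.05,brush=.155,tray=0).items():
    for x in bot.tip_of(k,p)[:1]: print(k,x["score"],np.round(x["xy"]),atz(p,x["xy"],z).round(4))
E
```

```text
t 7.025 p [ 0.6174 -0.1546  0.2163] tooly yaw 100.45 z [ 0. -0. -1.] F [-0.01 -0.02 -2.71] w 0.2689701348753933 q [ 0.66  0.53 -0.73  1.63  0.38  1.13  1.6 ]
bed_top 0.66 [382. 189.] [ 0.5984 -0.0557  0.05  ]
heatsink 0.69 [325. 170.] [ 0.5904 -0.115   0.05  ]
brush 0.9 [278. 236.] [ 0.6216 -0.1545  0.155 ]
tray 0.86 [494. 177.] [0.5714 0.0837 0.    ]
```

View pics/w2.png

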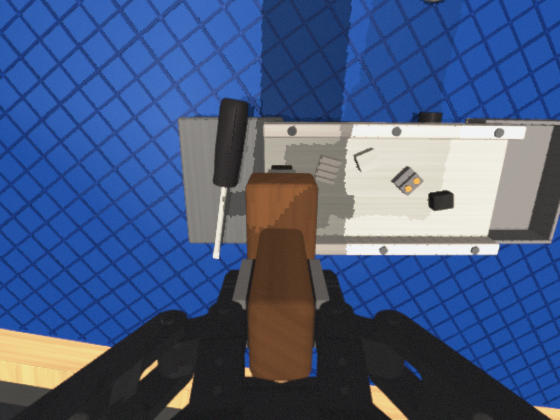

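The wrist view shows the bed axis nearly horizontal. The near rail runs from (264,124) to (525,127), the far rail's outer edge sits at row ~254, and the heatsink is at (327,168), ahead of the brush.

```bash
python3 - <<'E'
from h import *
p=wrist()
A=atz(p,(264,124),.072);B=atz(p,(525,127),.072);C=atz(p,(498,254),.072);C2=atz(p,(318,253.5),.072)
for v in (A,B,C,C2): print(v.round(4))
print(np.linalg.norm(B-A),"yaw",np.degrees(np.arctan2(-(B-A)[0],(B-A)[1])),np.degrees(np.arctan2(-(C-C2)[0],(C-C2)[1])))
for a in (10.,10.5,11.):
    r=np.radians(a);u=np.array([-np.sin(r),np.cos(r)]);v=np.array([np.cos(r),np.sin(r)])
    print(a,"v:",[round(float(q[:2]@v),4) for q in (A,B,C2,C)],"s:",[round(float(q[:2]@u),4) for q in (A,B,C)],"hs back",(atz(p,(316,170),.05)[:2]@u).round(4),(atz(p,(320,156),.05)[:2]@u).round(4),"brush now",(np.array([.6174,-.1546])@u).round(4),(np.array([.6174,-.1546])@v).round(4))
E
```

```text
[ 0.5571 -0.1793  0.072 ]
[0.5171 0.0436 0.072 ]
[0.6364 0.0674 0.072 ]
[ 0.6676 -0.1075  0.072 ]
0.22646742195014247 yaw 10.16049535067731 10.110136582436912
10.0 v: [0.5175, 0.5168, 0.6388, 0.6385] s: [-0.2733, -0.0469, -0.0441] hs back -0.2248 -0.2216 brush now -0.2595 0.5812
10.5 v: [0.5151, 0.5164, 0.6368, 0.638] s: [-0.2778, -0.0514, -0.0497] hs back -0.2297 -0.2264 brush now -0.2645 0.5789
11.0 v: [0.5126, 0.5159, 0.6348, 0.6376] s: [-0.2823, -0.0559, -0.0552] hs back -0.2346 -0.2311 brush now -0.2696 0.5766
```

jog_arm(motion=[[0,0,0.005,3,0,20,10],[0,0,0.005,3,0,40,10],[0,0,0.005,3,0,55,10],[0,0,0.005,3,0,67,10],[0,0,0.005,3,0,67,10],[0,0,0.005,3,0,67,10]])

```text
t: 8.07
eef_pos: [0.6148, -0.1551, 0.1497]
tool_rot: [0.0, -0.089, 0.996, -0.0]
contact_force: [0.1, -0.6, -2.9]
gripper_width: 0.272
grasp_force: 60.3
```

jog_arm(motion=[[0,0,0,0,0,2,10],[0,0,0,0,0,3,10],[0,0,0,0,0,3,10]])

```text
t: 8.45
eef_pos: [0.6148, -0.1552, 0.1468]
tool_rot: [0.0, -0.089, 0.996, -0.0]
contact_force: [0.0, -0.9, 0.3]
gripper_width: 0.274
grasp_force: 60.3
```

jog_arm(motion=[[0,0,0,0,0,1,10],[0,0,0,0,0,1,10],[0,0,0,0,6,1,10],[0,0,0,0,13,1,10],[0,0,0,0,20,1,10],[0,0,0,0,27,1,10],[0,0,0,0,34,1,10],[0,0,0,0,41,1,10],[0,0,0,0,48,1,10],[0,0,0,0,55,1,10]])

```text
t: 9.7
eef_pos: [0.6046, -0.1007, 0.1453]
tool_rot: [-0.0, -0.089, 0.996, -0.0]
contact_force: [0.5, -2.2, 3.1]
gripper_width: 0.277
grasp_force: 60.9
```

```bash
python3 - <<'E'
from h import *
st(); p=bot.read_camera("top"); cv2.imwrite("pics/t3.png",cv2.resize(cv2.cvtColor(p["pixels"],cv2.COLOR_RGB2BGR)[110:300,180:430],None,fx=2.6,fy=2.6))
E
```

```text
t 9.7 p [ 0.6046 -0.1007  0.1453] tooly yaw 100.21 z [-0. -0. -1.] F [ 0.5  -2.24  3.13] w 0.2767822373232266 q [ 0.58  0.57 -0.71  1.75  0.43  0.98  1.46]
```

View pics/t3.png

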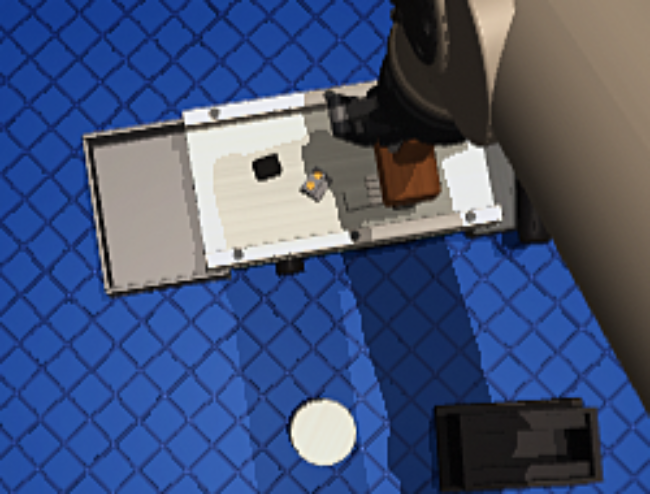

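The sweep is working: the brush is at (408,172) in the channel, pushing the heatsink at (375,188), with about 6 N on the bed. Carrying on.

jog_arm(motion=[[0,0,0,0,7,0,10],[0,0,0,0,14,0,10],[0,0,0,0,21,0,10],[0,0,0,0,28,0,10],[0,0,0,0,35,0,10],[0,0,0,0,42,0,10],[0,0,0,0,49,0,10],[0,0,0,0,56,0,10],[0,0,0,0,63,0,10],[0,0,0,0,70,0,10]])

```text
t: 11.0
eef_pos: [0.5921, -0.0317, 0.1453]
tool_rot: [-0.0, -0.089, 0.996, -0.0]
contact_force: [-0.1, -2.6, 3.4]
gripper_width: 0.276
grasp_force: 60.9
```

jog_arm(motion=[[0,0,0,0,7,0,10],[0,0,0,0,14,0,10],[0,0,0,0,21,0,10],[0,0,0,0,28,0,10],[0,0,0,0,35,0,10],[0,0,0,0,42,0,10],[0,0,0,0,49,0,10],[0,0,0,0,56,0,10],[0,0,0,0,60,0,10]])

```text
t: 12.12
eef_pos: [0.5814, 0.0275, 0.1453]
tool_rot: [-0.0, -0.089, 0.996, 0.0]
contact_force: [0.6, -3.4, 2.6]
gripper_width: 0.273
grasp_force: 60.8
```

jog_arm(motion=[[0,0,0,0,4,0,10],[0,0,0,0,8,0,10],[0,0,0,0,13,0,10],[0,0,0,0,18,0,10],[0,0,0,0,23,0,10],[0,0,0,0,28,0,10],[0,0,0,0,33,0,10],[0,0,0,0,38,0,10],[0,0,0,0,38,0,10],[0,0,0,0,38,0,10]])

```text
t: 13.38
eef_pos: [0.5741, 0.0647, 0.1446]
tool_rot: [-0.001, -0.089, 0.996, 0.0]
contact_force: [0.6, -0.7, -1.3]
gripper_width: 0.273
grasp_force: 60.4
```

jog_arm(motion=[[0,0,0,0,0,-20,10],[0,0,0,0,0,-50,10],[0,0,0,0,-40,-80,10],[0,0,0,0,-100,-80,10],[0,0,0,0,-150,-80,10],[0,0,0,0,-150,-80,10],[0,0,0,0,-150,-80,10]])

```text
t: 14.25
eef_pos: [0.6016, -0.0828, 0.2262]
tool_rot: [0.0, -0.089, 0.996, 0.0]
contact_force: [-0.2, 0.3, -2.4]
gripper_width: 0.272
grasp_force: 60.4
```

```bash
python3 - <<'E'
from h import *
st(); p=bot.read_camera("top"); a=cv2.cvtColor(p["pixels"],cv2.COLOR_RGB2BGR)[130:260,190:390]; cv2.imwrite("pics/t4.png",cv2.resize(a,None,fx=3,fy=3))
goto(.3842,-.1984,.215,4.9)
E
```

```text
t 14.25 p [ 0.6016 -0.0828  0.2262] tooly yaw 100.2 z [ 0.001  0.001 -1.   ] F [-0.23  0.32 -2.38] w 0.27163516189444376 q [ 0.59  0.47 -0.75  1.69  0.35  1.12  1.49]
row [1.000e-03 0.000e+00 1.665e+00] [234.7 -75.8  10.9]
```

View pics/t4.png

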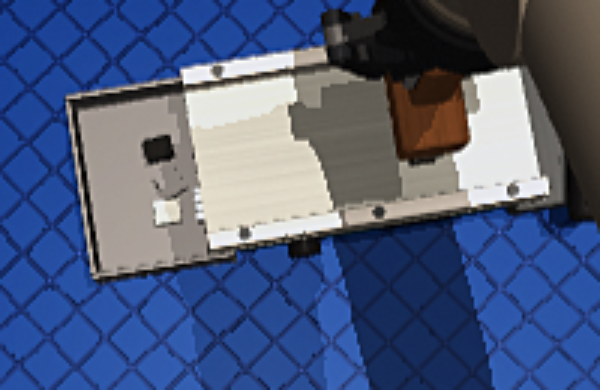

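The bed looks clear. The ferrite (158,149), the socket (166,212) and a grey piece (170,185) are in the tray, and the heatsink's fins show at (199,205), right at the bed's edge. I'll check that from the side camera.

```bash
python3 - <<'E'
from h import *
p=bot.read_camera("scene"); q=bot.read_camera("top")
for n,c in(("scene",p),("top",q)):
  for k in("heatsink","ferrite","socket","terminal"):
    print(n,k,[(round(x["score"],2),np.round(x["xy"]).tolist()) for x in bot.spot_in(k,c)[:2]])
a=cv2.cvtColor(p["pixels"],cv2.COLOR_RGB2BGR)[220:310,270:385]
b=cv2.cvtColor(q["pixels"],cv2.COLOR_RGB2BGR)[150:230,205:275]
cv2.imwrite("pics/s5.png",np.hstack([cv2.resize(a,(460,360),interpolation=cv2.INTER_CUBIC),cv2.resize(b,(315,360),interpolation=cv2.INTER_CUBIC)]))
E
```

```text
scene heatsink [(0.51, [188.0, 292.0])]
scene ferrite [(0.74, [186.0, 264.0]), (0.65, [338.0, 271.0])]
scene socket [(0.54, [332.0, 255.0])]
scene terminal []
top heatsink []
top ferrite [(0.47, [246.0, 203.0]), (0.41, [242.0, 180.0])]
top socket []
top terminal [(0.55, [244.0, 187.0])]
```

View pics/s5.png

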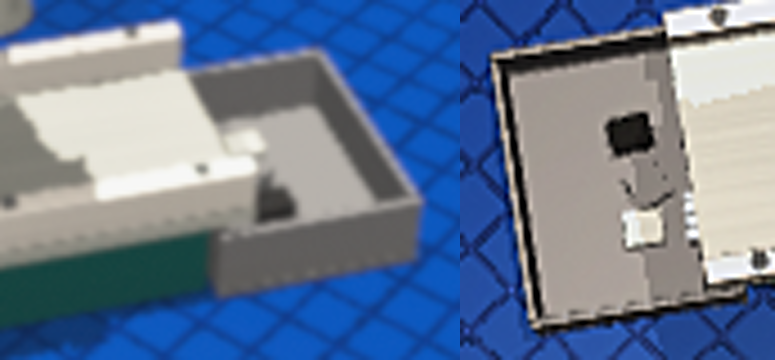

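In the side view the bed's end is clear, with pieces in the tray and the heatsink down beside the near wall. Now I'll return the brush.

jog_arm(motion=[[0,0,1.665,235,-76,3,10],[0,0,1.665,235,-76,3,10],[0,0,1.665,235,-76,3,10],[0,0,1.665,235,-76,3,10],[0,0,1.665,235,-76,3,10],[0,0,1.665,235,-76,3,10],[0,0,1.665,235,-76,3,10],[0,0,1.665,235,-76,3,10],[0,0,1.665,235,-76,3,10],[0,0,1.665,235,-76,3,10]])

```text
t: 16.05
eef_pos: [0.3838, -0.1997, 0.2225]
tool_rot: [0.0, 0.676, 0.737, -0.0]
contact_force: [0.2, 0.2, -1.9]
gripper_width: 0.272
grasp_force: 60.4
```

jog_arm(motion=[[0,0,0,0,0,0,10],[0,0,0,0,0,0,10],[0,0,0,0,0,0,10]])

```text
t: 16.42
eef_pos: [0.3837, -0.1998, 0.2223]
tool_rot: [-0.0, 0.676, 0.736, 0.0]
contact_force: [0.4, 0.2, -1.7]
gripper_width: 0.273
grasp_force: 60.4
```

```bash
python3 - <<'E'
from h import *
st(); goto(.3842,-.1984,.140,4.9)
E
```

```text
t 16.425 p [ 0.3837 -0.1998  0.2223] tooly yaw 4.86 z [-0.  0. -1.] F [ 0.45  0.2  -1.69] w 0.2727462656779847 q [ 0.84  0.12 -0.54  2.08  0.08  0.95  0.35]
row [-0.    -0.    -0.001] [ 1.4  0.7 82.3]
```

jog_arm(motion=[[0,0,0,1.5,0.5,25,10],[0,0,0,1.5,0.5,50,10],[0,0,0,1.5,0.5,70,10],[0,0,0,1.5,0.5,82,10],[0,0,0,1.5,0.5,90,10],[0,0,0,1.5,0.5,95,10],[0,0,0,1.5,0.5,95,10],[0,0,0,1.5,0.5,95,10]])

```text
t: 17.42
eef_pos: [0.3844, -0.1985, 0.1277]
tool_rot: [0.0, 0.677, 0.736, 0.0]
contact_force: [1.0, -0.1, -2.4]
gripper_width: 0.278
grasp_force: 60.3
```

jog_arm(motion=[[0,0,0,0,0,3,10],[0,0,0,0,0,5,10],[0,0,0,0,0,7,10],[0,0,0,0,0,7,10],[0,0,0,0,0,7,10]])

```text
t: 18.05
eef_pos: [0.3841, -0.1983, 0.1203]
tool_rot: [-0.0, 0.677, 0.736, 0.0]
contact_force: [-0.8, -0.2, -1.8]
gripper_width: 0.271
grasp_force: 60.3
```

jog_arm(motion=[[0,0,0,0,0,1,10],[0,0,0,0,0,2,10],[0,0,0,0,0,2,10],[0,0,0,0,0,2,10]])

```text
t: 18.55
eef_pos: [0.3844, -0.1989, 0.1194]
tool_rot: [0.001, 0.677, 0.736, -0.0]
contact_force: [-4.0, 0.2, 12.4]
gripper_width: 0.27
grasp_force: 62.6
```

Seated: force has reversed to +12 N at the same height as the original grasp. I'll release and withdraw.

jog_arm(motion=[[0,0,0,0,0,-1,25],[0,0,0,0,0,-1,50],[0,0,0,0,0,-1,60],[0,0,0,0,0,-1,60],[0,0,0,0,0,-30,60],[0,0,0,0,0,-60,60],[0,0,0,0,0,-100,60],[0,0,0,0,0,-120,60],[0,0,0,0,0,-120,60],[0,0,0,0,0,-120,60]])

```text
t: 19.8
eef_pos: [0.3834, -0.1981, 0.2374]
tool_rot: [-0.001, 0.677, 0.736, -0.0]
contact_force: [-0.6, -0.1, -0.4]
gripper_width: 0.703
grasp_force: 0.0
```

```bash
python3 - <<'E'
from h import *
st(); p=wrist(); s=bot.read_camera("scene"); t=bot.read_camera("top")
c=lambda q:cv2.cvtColor(q["pixels"],cv2.COLOR_RGB2BGR)
a=cv2.resize(c(p)[60:300,180:400],(390,425)); b=cv2.resize(c(s)[140:320,150:380],(400,313)); b=np.vstack([b,np.zeros((112,400,3),np.uint8)])
cv2.imwrite("pics/f.png",np.hstack([a,b]))
for k,z in dict(brush=.06,brush_grip=.137).items():
    for x in bot.tip_of(k,p)[:1]: print(k,x["score"],x["xy"],atz(p,x["xy"],z).round(4))
E
```

```text
t 19.8 p [ 0.3834 -0.1981  0.2374] tooly yaw 4.81 z [-0.001  0.001 -1.   ] F [-0.6  -0.07 -0.36] w 0.7029051603087747 q [ 0.85  0.1  -0.55  2.07  0.06  0.99  0.36]
brush 0.85 [282.9, 191.3] [ 0.3856 -0.2018  0.06  ]
```

View pics/f.png

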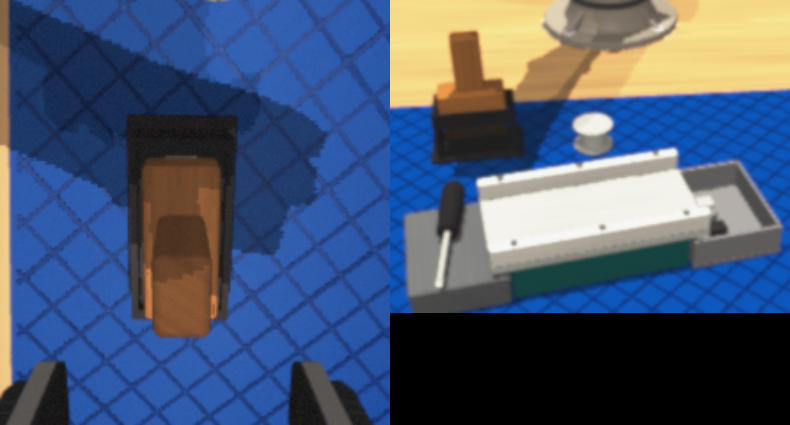

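The brush stands upright between the lips at (180,240) left, the bed is clear (right), and the spool and driver look where they were. Handing in.

```bash
python3 -c "
from station import bot
print(bot.hand_in())"
```

```text
the job is handed in; nothing more can be done
None
```

I swept the bed clear into the tray, put the brush back upright in its stand and handed the job in at about 20 s; no verdict came back, and the terminal and heatsink were only partly visible in the tray.

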